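# Load and strap down a battery pack

## Task

Take every battery module out of the tilted carton and stand it on edge, tab up and fully home, in a slot of its own in the pack tray, lowering it in gently rather than dropping it. When all of them are in, lay the two hold-down bars across them, one on each side of the tabs, each threaded over its two studs and lying flat on the columns. Leave the tape rolls and the bottle where they stand.

Things in the scene. Friction and masses are not known exactly. Their poses are not given: they have to be found in the camera images.
- module1: flat battery module, black with silver faces, 0.42 kg: body 16 mm thick (own x), 150 long (y), 80 tall (z), symmetric. Top middle: black lifting tab 12 thick (x), 36 long (y), from z 80 to 112; grip it from above across its 36 mm length. Origin: underside centre, z up on edge. Starts in a carton pocket, y along the carton's, its z leaning 0.35 rad to the carton's -x. Some are absent
- module2: same as module1, in another pocket of the carton; absent in some starts
- module3: same as module1, in another pocket of the carton; absent in some starts
- module4: same as module1, in another pocket of the carton; absent in some starts
- module5: same as module1, in another pocket of the carton; absent in some starts
- module6: same as module1, in another pocket of the carton; absent in some starts
- bar1: dark steel hold-down bar: 250 mm long (own x), 24 wide (y), 8 thick (z), 0.18 kg, with two through slots 16 mm long (x) by 12 wide (y) centred 112 mm either side of the middle. Origin: centre of the underside. Starts lying flat on the bench between carton and tray; may be found moved
- bar2: same as bar1
- tray: aluminium pack tray fixed to the bench, 250 mm (own x) by 166 (own y). Origin: underside centre, z up; floor top at z 6 mm. Along both long sides runs a comb of black ribs 9 mm thick, tops at z 51 mm, reaching inward from the side walls to |y| 61.5 mm: between them are six slots at x -75, -45, -15, 15, 45, 75 mm. Four columns with studs near the corners
- slot1 (a point): floor of the tray's slot at x = -75 mm, middle, z 6 mm. A slot is 21 mm wide (tray x) and 155 mm long (tray y) between the side walls; a module stands in it with its length along tray y, underside on the floor; slots are 30 mm apart
- slot2 (a point): floor of the tray's slot at x = -45 mm, otherwise as slot1
- slot3 (a point): floor of the tray's slot at x = -15 mm, otherwise as slot1
- slot4 (a point): floor of the tray's slot at x = 15 mm, otherwise as slot1
- slot5 (a point): floor of the tray's slot at x = 45 mm, otherwise as slot1
- slot6 (a point): floor of the tray's slot at x = 75 mm, otherwise as slot1
- seat1 (a point): where a bar's underside centre comes to lie: tray x 0, y +60, z 88 mm, midway between two columns at tray x -112 and +112 mm. A column is 18 mm in diameter, its flat top at z 88 mm is 2 mm above the bodies of seated modules; on it stands an upright stud 8 mm in diameter, its top at z 116 mm. The bar lies along tray x
- seat2 (a point): the same on the other side, at tray y -60 mm
- carton: open cardboard carton on a fixed picking stand that tilts it 0.35 rad towards its own -x (own z stays vertical). Origin: bench level under its middle. Carton 200 mm along the slope by 170 (own y), walls 60 high; middle of its underside at z 46 mm. White foam dividers, 9 mm, up to 62 mm above the underside, make six pockets 21 mm wide, 30 mm apart along the slope
- tape_black: bystander: roll of black tape lying flat, 100 mm across, 45 mm high; origin: centre of the underside
- tape_silver: bystander: roll of silver tape lying flat, 90 mm across, 48 mm high; origin: centre of the underside
- flask: bystander: steel drinking bottle, 72 mm across, 250 mm tall; origin: centre of the underside
There are look-alikes about, which are no part of the job. What is shaped like the module6 but blue is not meant.

How it is judged:
By the outcome, as a careful person would: the job done as asked, in the order asked, and still so for the second after the job is handed in, with the robot touching nothing.
Of module1, module2, module3, module4, module5, module6 only 4 to 6 are there at a start; the rules pass over those that are not, and their reading is None.
At some moment in a run one of bar1, bar2 may be knocked a few centimetres aside while the robot is not near it.
It also fails if it takes over 210 s, if anything falls off the work surface, if the arm or the gripper's body presses on something with over 40 N, if the wrist force passes 120 N, or if a joint passes its speed limit or range.

## Robot

A 6-joint arm with a two-finger parallel gripper is mounted at the origin on the work surface. World frame = base frame: x ahead of the robot, y to its left, z up, the work surface at z = 0. Lengths are in mm, angles in rad, forces in N, time in s.
With the tool pointing down it reaches from about 350 to 975 mm from the base axis. Payload 7.1 kg.
Tool frame: the origin (TCP) lies on the front face of the gripper's body, between the roots of the fingers; the fingertips stand 80 mm ahead of it and the grasp point (between the pads) lies 61 mm ahead of it (env.tips_ahead is the distance from the TCP to the fingertips, in mm); z points along the fingers, y is the line along which they close (so a half turn about z gives the same grasp; the last joint's range is limited). The gripper opens to 88 mm and grips with 3 to 60 N. Pads are 20 mm wide; open, the fingers measure 115 mm over their backs; the gripper's body (75 mm by 178 mm) begins 61 mm behind the grasp point.
Start: joints at [1.097, 0.423, 1.63, -0, 1.089, -0.019], TCP at [274.519, 561.466, 302.675] pointing down, gripper open.
Joint ranges: [-3, 3], [-0.9, 2.11], [0.09, 2.58], [-1.31, 4.45], [0.11, 2.69], [-2.54, 2.54]. Speed limits (rad/s): [2.39, 2.39, 3.01, 3.14, 3.14, 3.14].

## Interface

Orientations are given as a unit quaternion [x, y, z, w].
In Python, from station import env, set_gripper, viewer, workorder gives the robot as it stands. Calls block until the motion is done:
- env.reach(position, orientation): joint-space move of the TCP to a pose.
- env.move_l(position, rot=None, rate=150, f_stop=None): straight line of the TCP; rot=None keeps the orientation; rate is the mean speed in mm/s. With f_stop (N) it stops when the force on the tool has changed by that much, and returns True; else False.
- env.move_joints(angles): joint-space move.
- set_gripper(opening): finger opening in mm; the grip force is fixed at half the most; returns when the fingers have stopped.
- env.hold(seconds).
- env.ik(position, orientation): joint angles nearest the present ones, or None.
- env.read_state(): the state.
- viewer.camera(name): name is "side" or "top" or "wrist"; returns the picture (400x640x3 uint8, blue, green, red); there is no depth.
- viewer.camera_params(name): a dict with "fx", "fy", "cx", "cy" (pixels), "pose" (4x4, takes a point from camera to world coordinates); the wrist camera has in their place "tool_from_camera" (4x4, takes a point from camera to tool coordinates, whose origin is the TCP and whose axes are the flange's). Camera axes: x right, y up, looking along -z (the intrinsics and any distortion apply to the point x, -y, -z); pixel columns grow to the right and rows downward; lengths in mm; the calibration is good to about 2 mm. A picture is of the moment at which its call begins: read the wrist's pose just before it. camera_params takes no time and is no camera call.
A pose or a line that the arm cannot do raises env.IKError and nothing moves.
- workorder.sign_off(): hands the job in; it is judged then, once.
The state is a dict: "time_s": time; "qpos": joint angles; "dq": joint speeds; "tau": joint torques, N m; "tool_pos": TCP position; "orientation": TCP orientation; "force": force on the tool from outside, world axes, zero at the start; "wrist_torque": the same for the moment, N m; "width": finger opening in mm; "grip_force": force on a finger pad.
Only numpy, scipy, OpenCV 4.12 (cv2) and the standard library are available. Lean on these libraries where they do the work, as an engineer would, in place of code of your own. Each camera call takes 0.05 s, during which the arm holds its last target. There are 200 camera calls.

## Working session

There is one attempt and no reset: what is moved stays moved. The work goes in short steps, each a Python script; the robot and the scene stay as the last script left them, time stands still between calls to the robot, and variables do not carry over. Pictures are saved under pics/ and viewed, at most 14 in all, crops included, and the job is handed in when it is done.

```bash
ls; mkdir -p pics
python3 - <<'E'
from station import env, set_gripper, viewer, workorder
import cv2, numpy as np
np.set_printoptions(precision=4,suppress=True)
for n in ("top","side","wrist"):
    cv2.imwrite(f"pics/{n}0.png",viewer.camera(n)); print(n,viewer.camera_params(n))
print(env.read_state())
E
```

```text
pics
top {'fx': 406.89674902795383, 'fy': 406.89674902795383, 'cx': 321.5551410430621, 'cy': 198.82225488132795, 'pose': array([[   0.0262,    0.9969,   -0.0738,  530.7666],
       [  -0.9996,    0.0271,    0.0108,  109.0158],
       [   0.0128,    0.0735,    0.9972, 1190.1908],
       [   0.    ,    0.    ,    0.    ,    1.    ]])}
side {'fx': 373.35064823468235, 'fy': 373.35064823468235, 'cx': 316.9065333412725, 'cy': 193.35513415997437, 'pose': array([[   0.9392,    0.2328,   -0.2524,  307.4928],
       [  -0.3432,    0.6548,   -0.6734, -657.5271],
       [   0.0085,    0.7191,    0.6949,  885.415 ],
       [   0.    ,    0.    ,    0.    ,    1.    ]])}
wrist {'fx': 315.66805147701285, 'fy': 315.66805147701285, 'cx': 322.5087286584337, 'cy': 200.34294597169068, 'tool_from_camera': array([[ -0.0007,   0.9581,   0.2863,  79.3868],
       [  1.    ,   0.0004,   0.0011,  -0.5616],
       [  0.0009,   0.2863,  -0.9581, -82.7911],
       [  0.    ,   0.    ,   0.    ,   1.    ]])}
{'time_s': 0.15, 'qpos': array([ 1.097 ,  0.4237,  1.6305, -0.    ,  1.0886, -0.019 ]), 'dq': array([ 0.0012, -0.0033, -0.0039, -0.0006, -0.0011, -0.0003]), 'tau': array([ -0.0001, -54.4987, -27.3919,   0.0643,   0.0205,  -0.    ]), 'tool_pos': array([274.3793, 561.1936, 302.1027]), 'orientation': array([ 0.2255,  0.9743, -0.0005, -0.0001]), 'force': array([ 0.3629, -0.1861,  0.0186]), 'wrist_torque': array([ 0.0432, -0.0511,  0.0202]), 'grip_force': 0.0, 'width': 87.76547985512588}
```

View pics/top0.png

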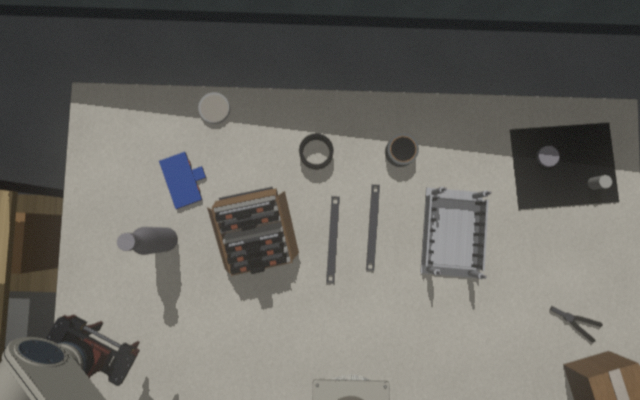

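View pics/side0.png

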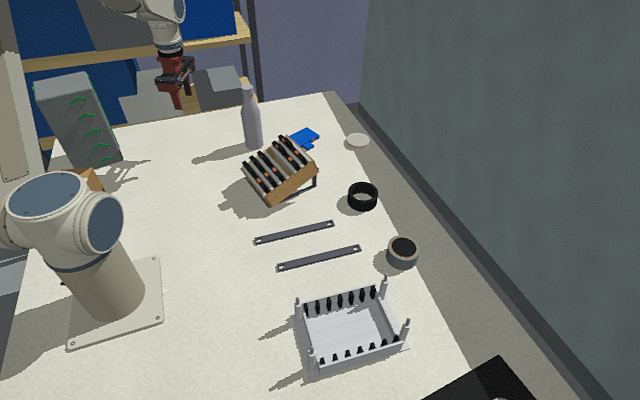

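The top view shows these:
- The carton is at (255,232), the bars at (333,240) and (373,228), and the tray at (457,233).
- The blue look-alike is flat at (182,180), and the flask at (150,240).
- The tapes are at (316,150) and (402,150).

Things that could be mistaken for a module are the blue plate (182,180) and the black tape (316,150). The real ones are the black and silver plates inside the carton, around (250,215) to (262,265). I'll check them from close by.

```bash
cat > h.py <<'E'
from station import env, set_gripper, viewer, workorder
import cv2, numpy as np
from scipy.spatial.transform import Rotation as R
np.set_printoptions(precision=3,suppress=True)
def tool_T(s=None):
    s=s or env.read_state(); T=np.eye(4); T[:3,:3]=R.from_quat(s["orientation"]).as_matrix(); T[:3,3]=s["tool_pos"]; return T
def shot(name,fn=None):
    p=viewer.camera_params(name); T=p["pose"] if name!="wrist" else tool_T()@p["tool_from_camera"]
    im=viewer.camera(name)
    if fn: cv2.imwrite(fn,im); np.savez(fn[:-4],T=T,k=[p["fx"],p["fy"],p["cx"],p["cy"]])
    return im,(T,[p["fx"],p["fy"],p["cx"],p["cy"]])
def load(fn):
    d=np.load(fn[:-4]+".npz"); return cv2.imread(fn),(d["T"],d["k"])
def ray(cam,uv):
    T,k=cam; d=T[:3,:3]@np.array([(uv[0]-k[2])/k[0],-(uv[1]-k[3])/k[1],-1]); return T[:3,3],d
def onz(cam,uv,z):
    o,d=ray(cam,uv); return o+d*(z-o[2])/d[2]
def proj(cam,P):
    T,k=cam; p=T[:3,:3].T@(np.asarray(P,float)-T[:3,3]); return np.array([k[2]-k[0]*p[0]/p[2],k[3]+k[1]*p[1]/p[2]])
def down(yaw):  # tool z down, tool x along world angle yaw; tool y along yaw-90deg
    c,s=np.cos(yaw),np.sin(yaw); return R.from_matrix([[c,s,0],[s,-c,0],[0,0,-1]])
E
python3 - <<'E'
from h import *
p=viewer.camera_params("top"); cam=(p["pose"],[p["fx"],p["fy"],p["cx"],p["cy"]])
for n,uv,z in [("carton",(255,232),80),("bar a top",(335,198),8),("bar a bot",(330,282),8),("bar b top",(375,186),8),("bar b bot",(370,270),8),("tray",(457,233),40),("stud",(430,192),110),("stud",(487,194),110),("studs",(427,276),110),("st",(486,278),110)]:
    print(n,onz(cam,uv,z))
c=onz(cam,(255,232),80)
for n in ("tray","carton"):
    pass
im=cv2.imread("pics/top0.png"); cv2.imwrite("pics/crop1.png",cv2.resize(im[180:285,200:500],None,fx=2.6,fy=2.6,interpolation=cv2.INTER_CUBIC))
for yaw in (0,np.pi/2,-np.pi/2,np.pi):
    q=down(yaw).as_quat(); print(yaw,env.ik([c[0],c[1],330],q),env.ik([450,-290,330],q))
E
```

```text
carton [517.786 275.226  80.   ]
bar a top [621.745  57.11    8.   ]
bar a bot [379.568  65.717   8.   ]
bar b top [660.119 -59.078   8.   ]
bar b bot [416.537 -48.675   8.   ]
tray [ 529.388 -289.051   40.   ]
stud [ 636.891 -192.145  110.   ]
stud [ 635.703 -345.327  110.   ]
studs [ 414.498 -185.673  110.   ]
st [ 413.144 -341.823  110.   ]
0 [ 0.468  0.336  1.693 -0.     1.112  2.039] [-0.595  0.259  1.803 -0.     1.08   0.976]
1.5707963267948966 [ 0.468  0.336  1.693 -0.     1.112  0.468] [-0.595  0.259  1.803 -0.     1.08  -0.595]
-1.5707963267948966 None None
3.141592653589793 [ 0.468  0.336  1.693 -0.     1.112 -1.103] [-0.595  0.259  1.803 -0.     1.08  -2.165]
```

View pics/crop1.png

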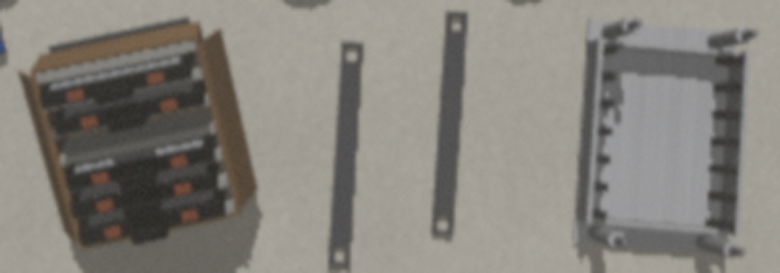

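The crop confirms five modules in the carton, at crop pixels y≈85, 110, 165, 195 and 225, with one pocket empty at y≈140. They are black with silver edges, so they aren't the blue plate. They lean towards the bottom of the image. Next I look from close by along the tilted axis, then at the tray.

```bash
cat >> h.py <<'E'
TILT=0.35
def Mc(yaw): return (R.from_euler("z",yaw)*R.from_euler("y",-TILT)).as_matrix()
def toolrot(M): return R.from_matrix(M@np.diag([1,-1,-1.])).as_quat()
E
python3 - <<'E'
from h import *
M=Mc(0.17); C=np.array([510,272,46.])
P=C+300*M[:,2]; q=toolrot(M); print(P,env.ik(P,q))
env.reach(P,q); print(env.read_state()["time_s"])
shot("wrist","pics/w_carton.png")
q=down(-0.03).as_quat(); P=[525,-267,335]; print(env.ik(P,q))
env.reach(P,q); shot("wrist","pics/w_tray.png"); print(env.read_state()["time_s"])
E
```

```text
[408.614 254.596 327.812] [ 0.601  0.082  2.068 -0.228  0.685  2.157]
2.0333
[-0.491  0.335  1.683 -0.     1.124  1.11 ]
4.0667
```

View pics/w_carton.png

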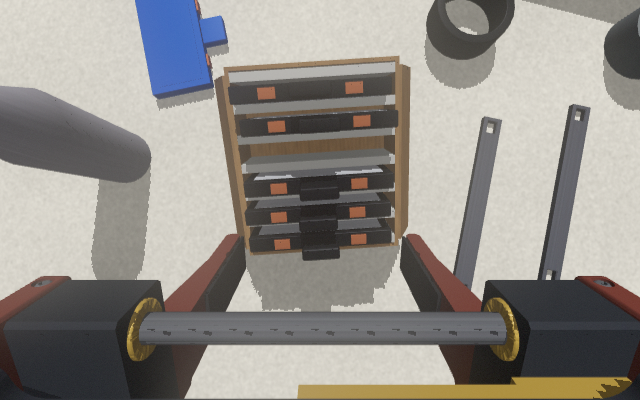

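View pics/w_tray.png

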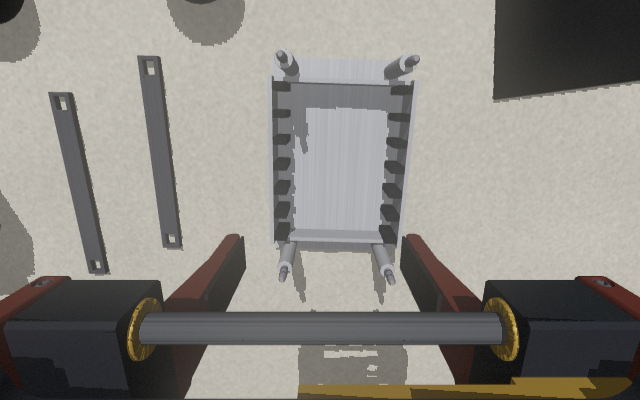

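The wrist view of the carton shows five modules with label pairs at rows 90, 124, 186, 215 and 241, and tabs at about (320,190), (320,212) and (320,246). The upper two tabs are seen end-on, so they don't stand out. In the tray view the stud tops are at about (281,56), (414,60), (283,276) and (391,276). I'll measure both, with one zoom on the carton.

Run:
```python
from h import *
im,cam=load("pics/w_carton.png")
cv2.imwrite("pics/crop2.png",cv2.resize(im[50:265,205:415],None,fx=2.79,fy=2.79,interpolation=cv2.INTER_CUBIC))
hsv=cv2.cvtColor(im,cv2.COLOR_BGR2HSV)
m=cv2.inRange(hsv,(4,110,110),(14,255,255)); m[:,:225]=0;m[:,400:]=0;m[262:]=0
n,l,st,ce=cv2.connectedComponentsWithStats(m)
T,k=cam
pts=[(ce[i],st[i]) for i in range(1,n) if st[i,4]>40]
M=Mc(0.17)
for t in (80,84,88):
    O=np.array([510,272,46.])+M[:,2]*t; out=[]
    for c,s in pts:
        o,d=ray(cam,c); P=o+d*((O-o)@M[:,2])/(d@M[:,2]); out.append(np.r_[c,s[2:],M.T@(P-O),P])
    print(t);print(np.array(out))
it,ct=load("pics/w_tray.png")
P=[onz(ct,uv,116) for uv in [(281,56),(415,60),(283,277),(391,277)]]
P=np.array(P);print(P, [np.linalg.norm(P[a]-P[b]) for a,b in ((0,1),(2,3),(0,2),(1,3))])
cv2.imwrite("pics/crop3.png",cv2.resize(it[40:290,262:425],None,fx=2.4,fy=2.4,interpolation=cv2.INTER_CUBIC))
```

```text
80
[[353.817  87.086  18.     13.    197.     94.546 -28.257   0.    575.278
  254.535 153.569]
 [265.955  92.823  19.     13.    198.     89.607  51.493   0.    557.213
  332.351 151.876]
 [361.048 120.529  17.     12.    187.     65.181 -35.84   -0.    549.374
  242.394 143.5  ]
 [276.107 126.171  18.     12.    187.     60.036  43.506   0.    531.186
  319.779 141.736]
 [358.713 182.915  17.     11.    164.      5.482 -35.651   0.    494.071
  233.093 123.03 ]
 [278.491 188.243  17.     11.    169.      0.046  43.667   0.    475.618
  310.403 121.165]
 [356.787 211.652  16.     11.    155.    -24.429 -34.694   0.    466.216
  229.282 112.773]
 [278.535 216.912  16.     11.    159.    -30.095  44.824  -0.    447.517
  306.754 110.83 ]
 [358.095 238.728  15.     11.    147.    -54.167 -36.993   0.    439.073
  222.291 102.576]
 [281.861 243.841  16.     11.    151.    -59.97   42.537   0.    420.245
  299.752 100.586]]
84
[[353.817  87.086  18.     13.    197.     94.336 -27.882  -0.    573.668
  254.639 157.255]
 [265.955  92.823  19.     13.    198.     89.462  50.816  -0.    555.
[... 1249 characters left out ...]
243  17.     11.    169.      2.12   42.518  -0.    475.029
  309.137 129.392]
 [356.787 211.652  16.     11.    155.    -21.709 -33.774  -0.    465.875
  230.158 121.221]
 [278.535 216.912  16.     11.    159.    -27.225  43.646  -0.    447.67
  305.585 119.329]
 [358.095 238.728  15.     11.    147.    -50.661 -36.012  -0.    439.449
  223.351 111.293]
 [281.861 243.841  16.     11.    151.    -56.311  41.418  -0.    421.118
  298.767 109.356]]
[[ 645.956 -233.545  116.   ]
 [ 639.25  -351.278  116.   ]
 [ 427.763 -220.98   116.   ]
 [ 424.302 -337.238  116.   ]] [np.float64(117.92429394992884), np.float64(116.30933634797643), np.float64(218.55493346385921), np.float64(215.40595741196236)]
```

View pics/crop2.png

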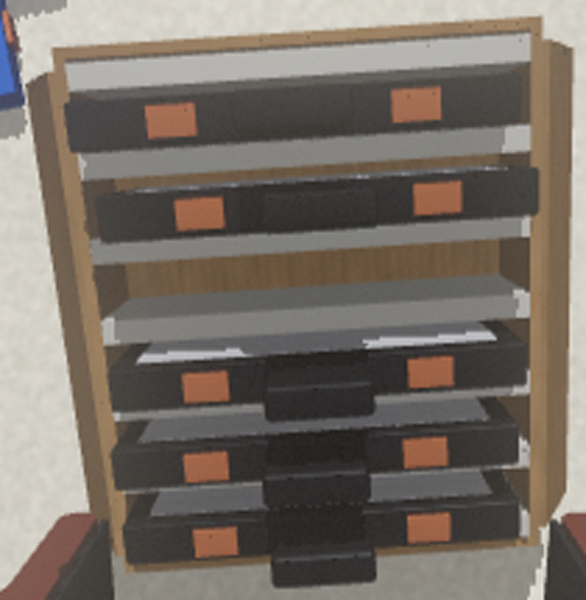

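View pics/crop3.png

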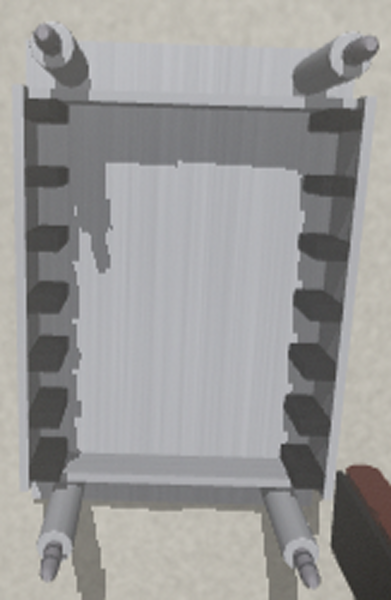

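In the zoom, each module's label pair sits on top of its body, so it marks the body well. Pocket 3 is empty. In the tray crop the stud tips are at (42,35), (368,45), (48,572) and (312,580), and the black ribs run along both sides. I'll fit the tray and carton poses and check the tray by overlay.

```bash
cat > fit.py <<'E'
from h import *
from scipy.optimize import least_squares
it,ct=load("pics/w_tray.png")
tr=lambda p,P: np.array([p[0],p[1],0])+R.from_euler("z",p[2]).apply(P)
obs=np.array([(279.8,55.0),(414.5,59.2),(282,277.5),(391.7,280.5)]); st=[(112,60,116),(112,-60,116),(-112,60,116),(-112,-60,116)]
f=lambda p: np.concatenate([proj(ct,tr(p,s))-o for s,o in zip(st,obs)])
r=least_squares(f,[530,-285,-.03]); print("tray",r.x,r.fun.reshape(-1,2))
ov=cv2.resize(it,None,fx=4,fy=4,interpolation=cv2.INTER_CUBIC)
def poly(pts,col): cv2.polylines(ov,[np.int32([(proj(ct,tr(r.x,p))+.5)*4 for p in pts])],True,col,1)
a=np.linspace(0,2*np.pi,25)
for s in st:
    poly([(s[0]+9*np.cos(t),s[1]+9*np.sin(t),88) for t in a],(0,0,255)); poly([(s[0]+4*np.cos(t),s[1]+4*np.sin(t),116) for t in a],(255,0,0))
for i in range(-3,4):
    for sg in (1,-1): poly([(30*i+4.5,sg*61.5,51),(30*i-4.5,sg*61.5,51),(30*i-4.5,sg*77.5,51),(30*i+4.5,sg*77.5,51)],(0,255,255))
cv2.imwrite("pics/ov_tray.png",cv2.resize(ov[160:1180,1040:1720],(533,800))[:, :][0:800])
c=cv2.imread("pics/ov_tray.png"); cv2.imwrite("pics/ov_tray.png",np.hstack([ov[170:700,1050:1450],ov[170:700,1320:1720]]))
im,cam=load("pics/w_carton.png")
hsv=cv2.cvtColor(im,cv2.COLOR_BGR2HSV); m=cv2.inRange(hsv,(4,110,110),(14,255,255)); m[:,:225]=0;m[:,400:]=0;m[262:]=0
n,l,s,ce=cv2.connectedComponentsWithStats(m); L=sorted([tuple(ce[i]) for i in range(1,n) if s[i,4]>40],key=lambda c:c[1])
L=np.array([sorted(L[2*i:2*i+2]) for i in range(5)]); pk=np.array([6,5,3,2,1])
def loc(cx,cy,yaw,t):
    M=Mc(yaw);O=np.array([cx,cy,46])+M[:,2]*(80+t);out=[]
    for pr in L:
        for c in pr:
            o,d=ray(cam,c); out.append(M.T@(o+d*((O-o)@M[:,2])/(d@M[:,2])-O))
    return np.array(out).reshape(5,2,3)
def g(p):
    q=loc(*p); s=q.mean(1)
    return np.r_[s[:,0]-30*(pk-3.5),(q[:,0,0]-q[:,1,0])*.5,s[:,1]*.5]
r2=least_squares(g,[520,275,.24,4]); print("carton",r2.x); q=loc(*r2.x)
print(q.mean(1)[:,:2], q.mean(1)[:,0]-30*(pk-3.5),(q[:,0,0]-q[:,1,0])/80,q[:,0,1]-q[:,1,1])
np.savez("poses",tray=r.x,carton=r2.x,mod=q.mean(1)[:,:2],dyaw=-(q[:,0,0]-q[:,1,0])/80)
E
python3 fit.py
```

```text
tray [ 532.669 -285.298   -0.058] [[-0.872 -1.411]
 [ 1.048 -1.398]
 [-0.683  2.38 ]
 [ 0.473  2.123]]
carton [526.97  282.315   0.23    5.295]
[[ 74.947   1.782]
 [ 44.983  -4.346]
 [-14.968  -0.781]
 [-44.979   1.977]
 [-74.983   1.368]] [-0.053 -0.017  0.032  0.021  0.017] [-0.006 -0.007 -0.007 -0.008 -0.007] [80.118 79.796 79.755 79.944 79.974]
```

View pics/ov_tray.png

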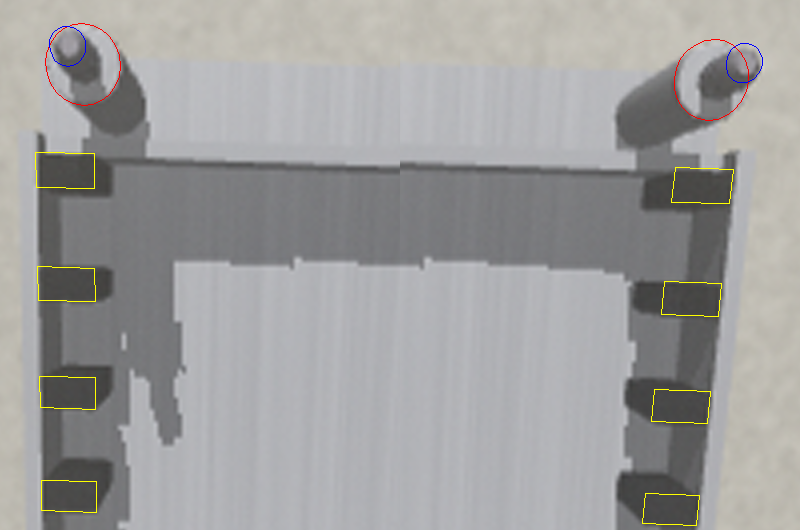

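The overlay matches: the yellow rib outlines lie on the black rib tops and the circles on the column tops and studs. The carton fit gives 30 mm pitch and 80 mm between labels everywhere. Picking the first module now.

```bash
cat > job.py <<'E'
from h import *
D=np.load("poses.npz"); cx,cy,cyaw,t=D["carton"]; tx,ty,tyaw=D["tray"]; mod=D["mod"]
G=102
def pick(i):
    M=Mc(cyaw+.007); q=toolrot(M); B=np.array([cx,cy,46.])+Mc(cyaw)@np.r_[mod[i],t]
    p=lambda n: B+M[:,2]*(n+61)
    env.reach(p(G+60),q); set_gripper(62)
    hit=env.move_l(p(G),rate=80,f_stop=15); set_gripper(0); s=env.read_state()
    print("pick",i,"hit",hit,"width",s["width"],"grip",s["grip_force"])
    env.move_l(p(G+30),rate=60); env.move_l(p(G+135),rate=200); print(" lifted width",env.read_state()["width"],"F",env.read_state()["force"])
def slotxy(x,y=0): return np.array([tx,ty])+R.from_euler("z",tyaw).as_matrix()[:2,:2]@[x,y]
def place(x,dx=0,dy=0):
    q=down(tyaw).as_quat(); p=lambda b: np.r_[slotxy(x+dx,dy),b+G+61]
    env.reach(p(142),q); env.hold(.3); env.move_l(p(62),rate=100); env.hold(.2)
    hit=env.move_l(p(12),rate=40,f_stop=6)
    if not hit: hit=env.move_l(p(2),rate=12,f_stop=4)
    s=env.read_state(); b=s["tool_pos"][2]-G-61; print("place",x,"hit",hit,"bottom",b,"F",s["force"],"t",s["time_s"]); return b
def release(x):
    set_gripper(60); T=tool_T()[:3,3]; env.move_l(T+[0,0,150],rate=200); print(" F",env.read_state()["force"])
E
python3 - <<'E'
from job import *
pick(4); shot("side","pics/s1.png"); b=place(-75); shot("side","pics/s2.png"); print(env.read_state()["width"])
a=cv2.imread("pics/s1.png"); c=cv2.imread("pics/s2.png"); cv2.imwrite("pics/s12.png",np.hstack([cv2.resize(a[60:260,160:420],None,fx=1.5,fy=1.5),cv2.resize(c[200:400,230:490],None,fx=1.5,fy=1.5)]))
E
```

```text
pick 4 hit False width 35.78504158814122 grip 30.00083416700363
 lifted width 35.426466071000554 F [ 0.385 -0.063 -2.962]
place -75 hit True bottom 8.770628409516775 F [-0.299  0.389  5.118] t 14.6583
35.70786205310504
```

View pics/s12.png

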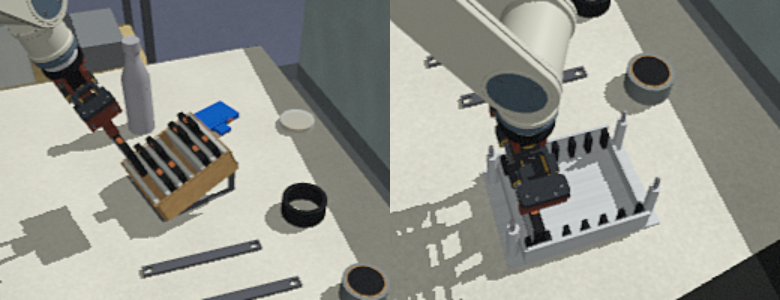

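The first module is lifted cleanly, hanging from its tab. It is now down in slot 1, and contact came at a nominal 8.8 mm, which fits a floor hit given the grasp-height uncertainty. I release it and check from above.

Run:
```python
from job import *
release(-75)
q=down(tyaw).as_quat(); env.reach([tx+10,ty,345],q)
im,cam=shot("wrist","pics/w_t1.png")
hsv=cv2.cvtColor(im,cv2.COLOR_BGR2HSV); m=cv2.inRange(hsv,(4,110,110),(14,255,255))
n,l,s,ce=cv2.connectedComponentsWithStats(m)
for i in range(1,n):
    if s[i,4]>40 and 240<ce[i][0]<420 and ce[i][1]<270:
        P=onz(cam,ce[i],86); print(ce[i],s[i,2:],P,R.from_euler("z",-tyaw).apply(P-[tx,ty,0]))
cv2.imwrite("pics/w_t1c.png",cv2.resize(im[40:290,240:430],None,fx=2.4,fy=2.4))
```

```text
F [ 0.596 -0.118  0.1  ]
[289.391 249.687] [ 14   9 115] [ 459.417 -241.044   86.   ] [-75.684  39.952  86.   ]
[358.103 249.626] [ 13   9 107] [ 454.854 -322.017   86.   ] [-75.566 -41.149  86.   ]
```

View pics/w_t1c.png

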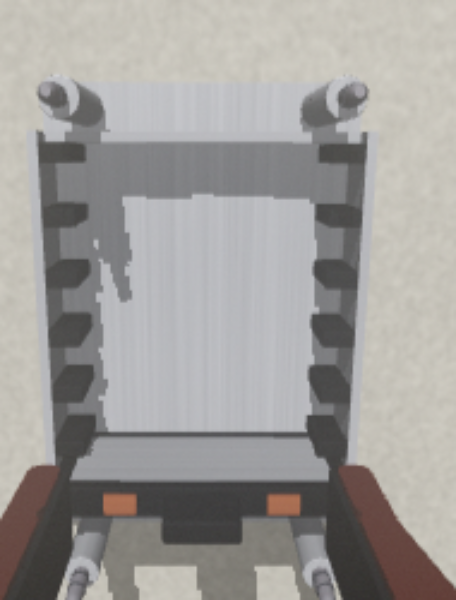

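The module stands in slot 1 with the labels at tray x −75.6 and y ±40.5, and the tab upright. To confirm it is fully home, I touch the top of its body gently. It should read z = 86.

```bash
cat >> job.py <<'E'
def tap(x,y=42):
    q=down(tyaw).as_quat(); set_gripper(0); p=lambda z: np.r_[slotxy(x,y),z+80]
    env.reach(p(125),q); env.move_l(p(96),rate=100); env.hold(.2); h=env.move_l(p(80),rate=15,f_stop=3)
    print("tap",x,y,h,env.read_state()["tool_pos"][2]-80); env.move_l(p(135),rate=150)
E
python3 - <<'E'
from job import *
tap(-75)
print(env.read_state()["time_s"], env.tips_ahead)
E
```

```text
tap -75 42 True 86.33905994243779
20.2083 80.0
```

Touch reads 86.3, so it is fully home and the nominal bottom reads 2.7 mm high. I'll continue with the rest and stop on any anomaly.

Run:
```python
from job import *
for i,x in ((3,-45),(2,-15),(1,15),(0,45)):
    pick(i); b=place(x)
    if not 6.5<b<10.5: print("STOP"); break
    release(x)
shot("side","pics/s3.png")
```

```text
pick 3 hit False width 35.81835345462078 grip 30.000626742839813
 lifted width 35.55871208787205 F [-0.298 -1.007 -4.584]
place -45 hit True bottom 8.820506352048682 F [-0.275  0.345  4.705] t 31.0917
 F [-0.15   0.107  0.035]
pick 2 hit False width 35.69077347352369 grip 30.000677704811096
 lifted width 35.632566560372666 F [-0.317 -0.322 -5.109]
place -15 hit True bottom 8.87283184906903 F [0.2   0.163 4.896] t 42.85
 F [-0.336 -0.195  0.377]
pick 1 hit False width 36.01455836279943 grip 30.000588297843933
 lifted width 35.894572296140005 F [-0.399  0.976 -2.392]
place 15 hit True bottom 8.913523777784974 F [-0.066 -0.169  4.938] t 54.6667
 F [ 0.398  0.533 -1.047]
pick 0 hit False width 35.59855110562439 grip 30.000683963298798
 lifted width 35.5736783235172 F [-0.065 -0.104 -3.499]
place 45 hit True bottom 8.962723609849434 F [0.054 0.409 4.921] t 66.575
 F [-0.415 -1.181  0.822]
```

All five modules are seated at consistent heights. Next I look at the bars afresh.

```bash
cat > bars.py <<'E'
from h import *
def bars(fn):
    env.reach([515,5,360],down(0.0).as_quat()); im,cam=shot("wrist",fn)
    hsv=cv2.cvtColor(im,cv2.COLOR_BGR2HSV); m=cv2.inRange(hsv,(0,0,40),(180,80,118)); m[265:]=0
    m=cv2.morphologyEx(m,cv2.MORPH_OPEN,np.ones((3,3),np.uint8)); out=[]
    cs,hier=cv2.findContours(m,cv2.RETR_CCOMP,cv2.CHAIN_APPROX_NONE)
    for j,c in enumerate(cs):
        if hier[0][j][3]>=0: continue
        P=np.float32([onz(cam,u[0],6)[:2] for u in c]); (cx,cy),(w,h),a=cv2.minAreaRect(P); 
        L,W=max(w,h),min(w,h)
        if 225<L<275 and 15<W<40:
            d=R.from_euler("z",a if w>h else a+90,degrees=True).apply([1,0,0]); yaw=np.arctan2(d[1],d[0]); yaw=(yaw+np.pi/2)%np.pi-np.pi/2
            hs=[onz(cam,cs[k].mean((0,1)),4)[:2] for k in range(len(cs)) if hier[0][k][3]==j]
            out.append((cx,cy,yaw)); print("bar",np.array(out[-1]),"L,W",L,W,"holes",np.array(hs).tolist())
    return im,cam,out
E
python3 - <<'E'
from bars import *
im,cam,o=bars("pics/w_bars.png"); print(env.read_state()["time_s"])
E
```

```text
bar [484.038  22.9    -0.04 ] L,W 248.58819580078125 23.097023010253906 holes [[472.1435061010415, 27.63250061026882], [500.77357466541605, 25.74947582965575], [512.2223671075683, 25.57289890502597], [524.9020781357768, 25.377337286639737], [540.1036205304023, 14.106739741435476]]
bar [530.811 -54.207  -0.051] L,W 229.2805633544922 24.352680206298828 holes [[429.7970509101824, -49.3850021553353], [544.1101165367276, -51.97275324317858], [556.2717064738654, -52.90435649989359], [560.2680495567904, -63.64918562902069], [564.2723525851746, -52.61195479617235], [569.5569730360099, -53.771693023304465], [576.112470946997, -53.52612996572657], [586.465997334287, -65.17559689765085], [589.0494738793267, -54.37662796673427], [592.8801767556746, -59.556133211211616], [595.4206181324295, -64.76667717798357], [598.5905677335463, -65.9483603814901], [601.1314104930624, -55.23712621177137], [613.622741852114, -66.56093505295343], [625.9140211309293, -67.27876188000899], [634.9952553299194, -68.13247412388723], [636.1991215219095, -66.78094878495867]]
69.3167
```

View pics/w_bars.png

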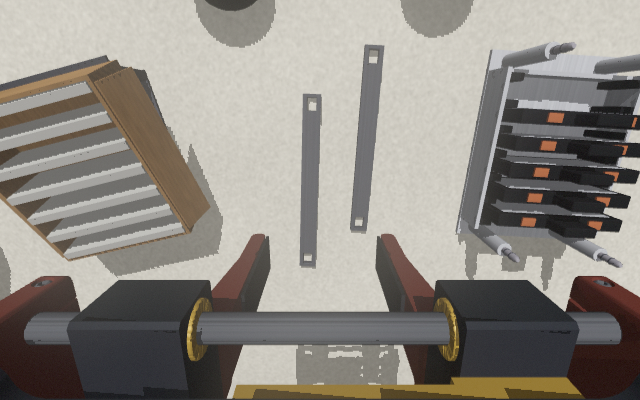

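The carton is empty and the five modules stand in the tray. One bar, at about (312,180), has been knocked aside and now lies at (484,23). The other runs from (373,47) to (357,230). Its mask was too tight, so I re-measure with a colour-difference mask on the same picture.

Run:
```python
s=open("bars.py").read()
s=s.replace('m=cv2.inRange(hsv,(0,0,40),(180,80,118)); m[265:]=0','b,g,r=[im[...,k].astype(int) for k in range(3)]; m=((b-r>-4)&(r<165)).astype(np.uint8)*255; m[268:]=0')
s=s.replace("np.ones((3,3),np.uint8)); out","np.ones((3,3),np.uint8)); m=cv2.morphologyEx(m,cv2.MORPH_CLOSE,np.ones((3,3),np.uint8)); out")
s=s.replace("def bars(fn):\n    env.reach([515,5,360],down(0.0).as_quat()); im,cam=shot(\"wrist\",fn)","def bars(fn,old=False):\n    if not old: env.reach([515,5,360],down(0.0).as_quat()); shot(\"wrist\",fn)\n    im,cam=load(fn)")
s=s.replace('if hier[0][k][3]==j]','if hier[0][k][3]==j and cv2.contourArea(cs[k])>25]')
open("bars.py","w").write(s)
from bars import *
im,cam,o=bars("pics/w_bars.png",True)
print("hole B by eye",onz(cam,(373.5,53),4),onz(cam,(358.5,225.5),4),"A",onz(cam,(312,102.5),4),onz(cam,(308,258.5),4))
```

```text
bar [483.342  22.982  -0.041] L,W 250.50611877441406 23.89131736755371 holes [[372.19181351451084, 27.453965236286894], [596.1628315856642, 18.762516324387057]]
bar [541.54  -55.184  -0.052] L,W 250.95811462402344 24.210844039916992 holes [[429.7970509101824, -49.3850021553353], [654.7698491001238, -61.18822012625027]]
hole B by eye [657.503 -61.295   4.   ] [422.671 -49.61    4.   ] A [597.43   17.622   4.   ] [368.57   26.253   4.   ]
```

Holes are 224 mm apart on both bars, as they should be. I pick the nearer bar (B) first for seat2 and thread it with force stops.

```bash
cat >> job.py <<'E'
def pickbar(c,yaw):
    q=down(yaw).as_quat(); p=lambda z: np.r_[c,z+80]
    env.reach(p(60),q); set_gripper(46); env.move_l(p(15),rate=100); env.hold(.2); h=env.move_l(p(2.5),rate=30,f_stop=8)
    set_gripper(0); s=env.read_state(); print("bar hit",h,"tips",s["tool_pos"][2]-80,"width",s["width"],s["grip_force"])
    env.move_l(p(150),rate=150); return s["tool_pos"][2]-80
def placebar(off,y,dx=0,dy=0):   # off = tips above bar underside
    q=down(tyaw).as_quat(); p=lambda b: np.r_[slotxy(dx,y+dy),b+off+80]
    env.reach(p(145),q); env.hold(.3); env.move_l(p(122),rate=80); env.hold(.3)
    h=env.move_l(p(94),rate=25,f_stop=4)
    if not h: h=env.move_l(p(86.5),rate=10,f_stop=4)
    s=env.read_state(); b=s["tool_pos"][2]-off-80; print("bar place hit",h,"bottom",b,"F",s["force"],s["wrist_torque"],"w",s["width"],"t",s["time_s"]); return b
E
python3 - <<'E'
from job import *
off=pickbar([541.9,-55.25],-.052); b=placebar(off,-60)
im,_=shot("wrist","pics/wb1.png"); shot("side","pics/sb1.png")
if b<90.5:
    set_gripper(34); T=tool_T()[:3,3]; env.move_l(T+[0,0,120],rate=120); print("released")
E
```

```text
bar hit False tips 2.62600685417506 width 23.301566264912065 30.000141263008118
bar place hit True bottom 87.95860995529517 F [-0.261  0.192  5.412] [0.045 0.228 0.067] w 23.59894700941383 t 77.6917
released
```

The first bar is down at 87.96 mm, which means it is threaded. I re-measure the second bar quickly and place it.

Run:
```python
from job import *
from bars import bars
im,cam,o=bars("pics/w_bars2.png"); c=min(o,key=lambda v:abs(v[1]-23))
assert abs(c[1]-23)<60 and abs(c[0]-484)<60
off=pickbar([c[0]+.4,c[1]],c[2]); b=placebar(off,60)
if b<90.5:
    set_gripper(34); T=tool_T()[:3,3]; env.move_l(T+[0,0,120],rate=120); print("released")
    env.reach([tx-20,ty,345],down(tyaw).as_quat()); im,_=shot("wrist","pics/w_fin.png"); shot("top","pics/t_fin.png"); s,_=shot("side","pics/s_fin.png")
    cv2.imwrite("pics/fin.png",np.hstack([cv2.resize(im[20:300,220:450],(400,487)),cv2.resize(s[150:400,210:430],(400,455),interpolation=cv2.INTER_CUBIC).copy() if 0 else cv2.resize(s[130:400,210:432],(400,487))]))
```

```text
bar [483.003  22.827  -0.039] L,W 250.45542907714844 23.994781494140625 holes [[371.64134139079, 27.096976257426057], [596.1145632471583, 18.40532620825794]]
bar hit False tips 2.60467251374763 width 23.788368012068094 30.000135004520416
bar place hit True bottom 87.98532669881362 F [0.575 0.495 5.597] [ 0.095  0.179 -0.027] w 23.57182109739612 t 88.9417
released
```

View pics/fin.png

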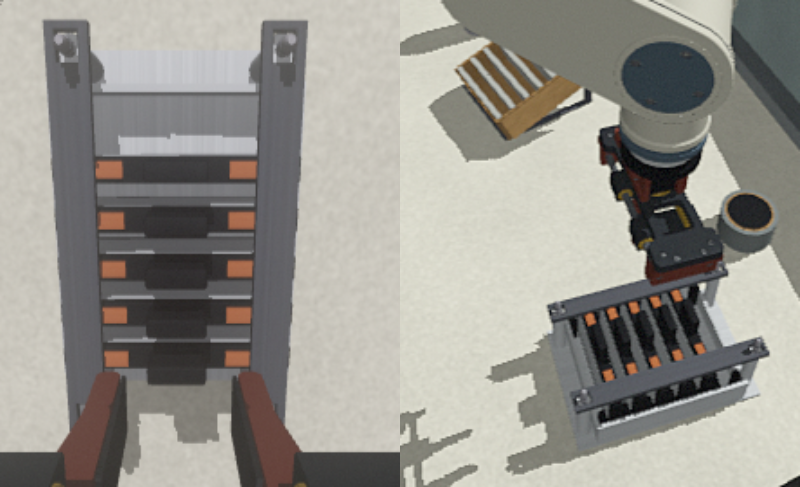

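The final views show both bars flat over their studs, one on each side of the tabs. Five modules stand in slots 1 to 5, the carton is empty and the gripper is clear.

Run:
```python
from h import *
env.hold(.3); print(workorder.sign_off(), env.read_state()["time_s"])
```

```text
the job is handed in; nothing more can be done
the job is handed in; nothing more can be done
```

I handed the job in about 92 s into the run: all five modules in the carton (one pocket was empty) now stand seated in slots 1–5, and both hold-down bars, one of which had been knocked aside, lie flat over their studs.

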